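# Close the battery box of a work light

## Task

Put the loose light grey cover back on the work light's open battery box: tilt one end in under the overhanging lip, then level the cover down into its recess until it lies flat and fully home. Then turn the steel latch all the way until it points straight over the cover, let go, and leave the other things on the bench where they are.

Things in the scene. Friction and masses are not known exactly. Their poses are not given: they have to be found in the camera images.
- case: Dark grey battery box fixed to the bench, x -71..102, y -60..60 mm. Origin at bench height under the centre of the cover's recess; z up. Rim on its +x and y sides 55 mm high. A cover fully home is flush with it and has cover_grip at x 0, y 0, z 78 mm of this frame, level, x axes parallel (either way round).
- recess (a point): Centre of the recess's floor, 50 mm above the box's origin, same axes. The recess spans x -57..57, y -42..42 mm (cover 110 x 80). The floor is a ledge around a bay (x -33..45, y -34..34 mm) with two round cells, their tops 1 mm below the ledge.
- lip (a point): Middle of the lower edge of the lip at the box's -x end (robot's side), 47 mm from the recess's centre, 10.5 mm above its floor; same axes. The lip is 5 mm thick and overhangs the recess by 10 mm, full width, so a level cover cannot drop past it: one x end goes into the slot under it first, down to a wall 10 mm beyond this edge.
- cover_grip (a point): Point in the rib of the loose light grey cover, 28 mm above its underside. Plate 110 (x) x 80 (y) x 5 mm, 0.1 to 0.2 kg, both ends alike (half turn makes no difference), lying on the bench rib up. The rib stands at the plate's centre: 10 mm thick (x), 50 mm long (y), 5 to 41 mm above the underside. z points up out of the plate.
- latch (a joint): Angle (rad) of the steel turn-latch on the box's +x end: 0 = closed, pointing along the box's -x over the cover (end stop); positive is anticlockwise from above: at 1.57 it points along the box's -y, clear of the recess. Range 0 to 2.2, starts at 1.35 to 2.0. Turns stiffly (0.06 N m), stays where left.
- latch_pivot (a point): On the latch's vertical pivot axis, x 80, y 0, z 65 mm of the box frame. The latch is a bar 12 mm wide, reaching 40 mm from the pivot, 57 to 65 mm above the bench (2 mm over a seated cover), with a thumb fin on it 10 mm wide, from the pivot to 36 mm out, its top 82 mm above the bench. Push it round sideways or pinch the fin.
- latch_tip (a point): Point in the thumb fin, 30 mm from the pivot towards the latch's free end, 73 mm above the bench. Its x axis points from the free end to the pivot.
- hammer_mark (a point): Bystander: hammer lying on the bench; point at its middle. Leave alone.
- screwdriver_mark (a point): Bystander: screwdriver lying on the bench; point at its middle. Leave alone.
- tape_mark (a point): Bystander: black tape measure, 64 x 30 x 62 mm high; point at its centre. Leave alone.
Not all that is in view belongs to the job. Of the things that look like the case, the smallest one is meant. Several things look just like the part that bears cover_grip: the one meant starts farthest to the robot's right.

How it is judged:
On the way, in this order (a step that is already met when the one before it is completed fails the run):
1. the cover is under the lip and level, fully home in its recess (x of cover_grip in the frame of case between -0.004 and 0.004 m and y of cover_grip in the frame of case between -0.004 and 0.004 m and z of cover_grip in the frame of case between 0.0755 and 0.08 m and angle between cover_grip's own z axis and vertical below 0.035 rad and angle between the x axis of cover_grip and the x axis of case, either way round below 0.07 rad), for 0.2 s.
2. the latch is turned over the home cover (all of step 1 and value of joint latch below 0.15 rad), for 0.2 s.
At the end, for the whole second after the job is handed in: The cover lies fully home in its recess: within 4 mm of centre along x and y, its height within about 2 mm of resting on the ledge, level within 0.035 rad and square to the box within 0.07 rad; the latch is within 0.15 rad of its closed stop; the cover is released and at rest (all of step 2 and linear speed of cover below 0.02 m/s); the robot touches nothing.
It fails at once if the hammer is moved by more than 30 mm (distance of hammer_mark from where it was at the start of the episode above 0.03 m).
It fails at once if the screwdriver is moved by more than 30 mm (distance of screwdriver_mark from where it was at the start of the episode above 0.03 m).
It fails at once if the tape is moved by more than 30 mm (distance of tape_mark from where it was at the start of the episode above 0.03 m).
It also fails if it takes over 51 s, if anything falls off the work surface, if the arm or the gripper's body presses on something with over 40 N, if the wrist force passes 120 N, or if a joint passes its speed limit or range.

## Robot

A 6-joint arm with a two-finger parallel gripper is mounted at the origin on the work surface. World frame = base frame: x ahead of the robot, y to its left, z up, the work surface at z = 0. Lengths are in m, angles in rad, forces in N, time in s.
With the tool pointing down it reaches from about 0.35 to 0.775 m from the base axis. Payload 7.3 kg.
Tool frame: the origin (TCP) lies at the very end of the fingers, on their centre line; the grasp point (between the pads) lies robot.pinch_z behind it (robot.pinch_z is the distance from the TCP to the grasp point, in m); y points along the fingers, z is the direction in which the jaws open and shut, and the axes are right-handed (so a half turn about y gives the same grasp; the last joint's range is limited). The gripper opens to 92 mm and grips with 3 to 60 N. Pads are 19 mm wide; open, the fingers measure 130 mm over their backs; the gripper's body (75 mm by 190 mm) begins 47 mm behind the grasp point.
Start: joints at [-1.433, 0.342, 1.524, -0, 1.275, -0.146], TCP at [0.147, -0.504, 0.205] pointing down, gripper open.
Joint ranges: [-2.53, 2.53], [-0.77, 2.02], [0.04, 2.7], [-1, 4.14], [0.28, 2.66], [-3.11, 3.11]. Speed limits (rad/s): [2.57, 2.57, 3.14, 3.14, 3.14, 3.14].

## Interface

Orientations are given as [roll, pitch, yaw] about the fixed x, y, z axes, in that order (R = Rz(yaw) Ry(pitch) Rx(roll)).
In Python, from cell import status, viewer, robot gives the robot as it stands. The module is installed in compiled form; this text tells all that it offers.
- The arm moves only by the shell command python3 -m pendant 'ROWS' [FORCE]. ROWS is JSON, a list that holds one entry, the list of rows, each a list of 7 numbers: the shift along the tool's x, y, z in cm, then the turn, a rotation vector about the tool's x, y, z in rad, then the finger opening in cm, from 0 to 9.18. A call has 1 to 20 rows; each row is the pose to reach, as a shift and turn from the pose commanded when the call began, along the tool's axes at that moment; what a row does not reach only later rows make up. A row lasts 1/10 s, in which the tool goes at most 50 mm and 8.59 degrees, less where a joint would pass 70% of its speed; a pose out of reach is approached as far as the arm can. A call with a gripper value outside its range is refused whole. The fingers move at their own pace and stop on an object; FORCE is the grip in N (left out, the last holds). Time passes only in rows, so rows that repeat a pose let the fingers close. It gives the time, the measured TCP pose, the force and the opening at its end, in the units of the state.
- status.observe(): the state, without advancing time (a new reading comes with each control period).
- viewer.read_camera(name): name is "side" or "top"; returns a dict with "image" (400x640x3 uint8, red, green, blue), "range_z" (400x640 float32, m along the optical axis (not along the pixel's ray), 0 where there is no reading), "fx", "fy", "cx", "cy" (pixels), "camera_from_world" (4x4, takes a point from world to camera coordinates). Camera axes: x right, y up, looking along -z (the intrinsics and any distortion apply to the point x, -y, -z); pixel columns grow to the right and rows downward; lengths in m; the calibration is good to about 2 mm. A picture is of the moment at which its call begins.
- robot.hand_in(): hands the job in, once; it reports no verdict.
The state is a dict: "time": time; "qpos": joint angles; "qvel": joint speeds; "joint_efforts": joint torques, N m; "tool_pos": TCP position; "tool_rot": TCP orientation; "contact_force": force on the tool from outside, world axes, zero at the start; "torque": the same for the moment, N m; "opening": finger opening in m.
Only numpy, scipy, OpenCV 4.12 (cv2) and the standard library are available. Lean on these libraries where they do the work, as an engineer would, in place of code of your own. Each camera call takes 0.05 s, during which the arm holds its last target. There are 200 camera calls.

## Working session

There is one attempt and no reset: what is moved stays moved. The work goes in short steps, Python scripts to look and compute and a shell command to move; the robot and the scene stay as the last step left them, time stands still between calls to the robot, and variables do not carry over. Pictures are saved under pics/ and viewed, about 8 in all and at most 12, crops included, and the job is handed in when it is done.

```bash
mkdir -p pics; cat > h.py <<'E'
import numpy as np, cv2
from cell import status, viewer, robot
def shot(n):
    d=viewer.read_camera(n); np.savez(f'/tmp/{n}.npz',**d); return d
def load(n): return dict(np.load(f'/tmp/{n}.npz'))
def world(d):
    h,w=d['range_z'].shape; v,u=np.mgrid[:h,:w]; z=d['range_z']
    P=np.stack([(u-d['cx'])/d['fx']*z,-(v-d['cy'])/d['fy']*z,-z,np.ones_like(z)],-1)
    return (P@np.linalg.inv(d['camera_from_world']).T)[...,:3]
def proj(d,p):
    c=d['camera_from_world']@np.append(p,1); return d['cx']-d['fx']*c[0]/c[2], d['cy']+d['fy']*c[1]/c[2]
def save(img,name): cv2.imwrite('pics/'+name,img[...,::-1])
E
python3 - <<'E'
from h import *
s=status.observe(); print({k:np.round(v,3) for k,v in s.items()}, robot.pinch_z)
t=shot('top'); d=shot('side')
print(t['fx'],t['cx'],t['cy'],np.round(np.linalg.inv(t['camera_from_world']),3),np.round(np.linalg.inv(d['camera_from_world']),3))
save(t['image'],'top1.png'); save(d['image'],'side1.png')
E
```

```text
{'time': np.float64(0.0), 'qpos': array([-1.433,  0.343,  1.525, -0.   ,  1.275, -0.146]), 'qvel': array([ 0.001, -0.001,  0.   ,  0.003, -0.001, -0.   ]), 'joint_efforts': array([ -0.   , -43.124, -24.423,   0.072,   0.056,  -0.   ]), 'tool_pos': array([ 0.147, -0.504,  0.204]), 'tool_rot': array([-1.572,  0.   , -2.858]), 'contact_force': array([-0.091,  0.185,  0.671]), 'torque': array([-0.033, -0.015,  0.024]), 'opening': np.float64(0.092)} 0.0188
442.867993120125 318.7141265581923 203.14511564461864 [[ 0.009  0.992 -0.128  0.34 ]
 [-1.     0.007 -0.022 -0.018]
 [-0.021  0.128  0.992  1.109]
 [ 0.     0.     0.     1.   ]] [[-0.983  0.118 -0.143  0.268]
 [-0.185 -0.55   0.815  1.095]
 [ 0.017  0.827  0.562  0.857]
 [ 0.     0.     0.     1.   ]]
```

View pics/top1.png

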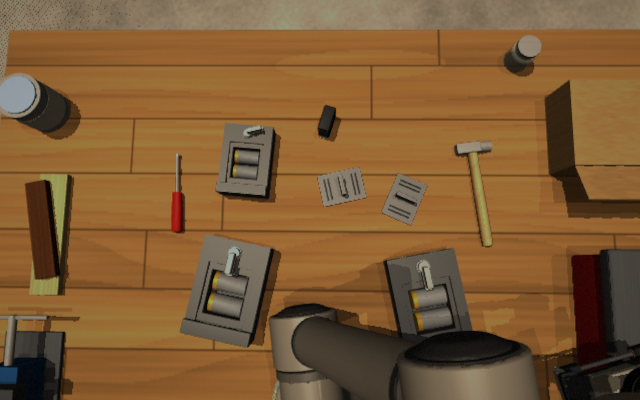

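View pics/side1.png

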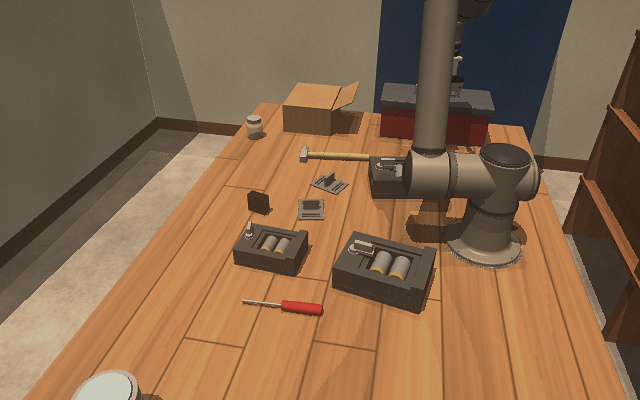

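The top view shows three battery boxes, at (246,160), (230,290) and (430,300). The one at (246,160) is clearly the smallest. There are two light covers, at (342,187) and (405,198). The one at (405,198) is farther to the robot's right, because image right is −y. Next I'll measure and crop to confirm.

```bash
python3 - <<'E'
from h import *
t=load('top'); W=world(t)
print('bench z', W[100,200], W[250,340])
def rect(m):
    p=W[m][:,:2].astype(np.float32)*1000; r=cv2.minAreaRect(p); return np.round(r[0],1),np.round(r[1],1),round(r[2],1),len(p)
def box(u0,u1,v0,v1):
    m=np.zeros(W.shape[:2],bool); m[v0:v1,u0:u1]=1; return m
Z=W[...,2]
for nm,b in(('coverR',box(375,440,165,232)),('coverL',box(310,375,155,215))):
    m=b&(Z>.0025)
    print(nm,rect(m), 'rib',rect(b&(Z>.02)),'zmax',Z[b].max(),'zplate',np.median(Z[m]))
b=box(205,285,112,208)
m=b&(Z>.045)&(Z<.075)
print('case',rect(m),'rim z',np.median(Z[m]))
ml=b&(Z>.0605)&(Z<.07); print('lip/latch z',rect(ml))
lo=b&(Z>.06)&(W[...,0]<W[m][:,0].mean()-.02); print('lip',rect(lo),np.median(Z[lo]))
f=b&(Z>.072); print('fin',rect(f), Z[b].max(), W[f].mean(0))
for a,b_ in((230,290),(430,300)):
    bb=box(a-55,a+55,b_-60,min(b_+60,400)); print('other',rect(bb&(Z>.045)&(Z<.2)))
save(cv2.resize(np.hstack([t['image'][110:240,200:300],t['image'][110:240,310:440]]),None,fx=3.4,fy=3.4,interpolation=cv2.INTER_CUBIC),'crop1.png')
E
```

```text
bench z [0.75306046 0.31981477 0.00110593] [ 0.36599666 -0.04730573  0.00123678]
coverR (array([ 479.8, -149. ]), array([198.4, 327.8]), 15.6, 1802) rib (array([ 431.1, -112.6]), array([ 44.8, 258.7]), 34.0, 132) zmax 1.1086129882137232 zplate 0.005161334734956391
coverL (array([473.7, -52.2]), array([266.7, 162.9]), 0.4, 1691) rib (array([443. , -40.5]), array([ 22.4, 209.4]), 83.7, 113) zmax 1.1086129882137232 zplate 0.005017730228396022
case (array([583.4, 187.6]), array([121.5, 174.3]), 85.3, 2974) rim z 0.05453811560815236
lip/latch z (array([575.7, 195.3]), array([168.7, 118.8]), 1.9, 564)
lip (array([454.9, 103.4]), array([326.2,  71.4]), 58.9, 527) 0.0657178256260329
fin (array([505.4,  68.8]), array([371.5,  36. ]), 33.2, 100) 1.1086129882137232 [0.57915835 0.12249123 0.31738755]
other (array([271.7, 217.9]), array([160.1, 229.4]), 78.8, 6783)
other (array([ 260.8, -248.5]), array([196.1, 159.8]), 11.1, 5551)
```

View pics/crop1.png

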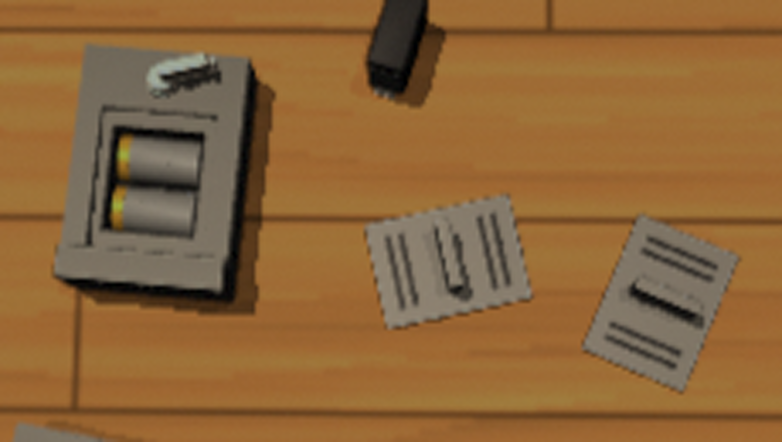

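The crop confirms it. The left box has the recess, two cells and the latch at its far end, and its 174 x 121 mm footprint matches the given size. The right cover is the target. I'll refit with the invalid depth pixels removed.

```bash
cat >> h.py <<'E'
def rect(W,m):
    p=W[m][:,:2].astype(np.float32)*1000; r=cv2.minAreaRect(p); return np.round(r[0],1),np.round(r[1],1),round(r[2],1),len(p)
def box(W,u0,u1,v0,v1):
    m=np.zeros(W.shape[:2],bool); m[v0:v1,u0:u1]=1; return m&(W[...,2]<.2)
def big(m,k=1):
    n,l,s,_=cv2.connectedComponentsWithStats(m.astype(np.uint8)); return l==1+np.argmax(s[1:,4])
E
python3 - <<'E'
from h import *
for n in('top','side'):
    t=load(n); W=world(t); Z=W[...,2]
    X,Y=W[...,0],W[...,1]
    ok=(t['range_z']>.1)&(Z<.2)
    print(n)
    for nm,c in(('R',(.462,-.176)),('L',(.47,-.05))):
        b=ok&(np.hypot(X-c[0],Y-c[1])<.09)
        m=big(b&(Z>.003)); print('cover',nm,rect(W,m),'rib',rect(W,big(b&(Z>.03))),'z',np.median(Z[m]),Z[m].max())
    b=ok&(np.hypot(X-.583,Y-.188)<.12)
    rim=big(b&(Z>.05)&(Z<.068)); print('case',rect(W,rim))
    lip=big(b&(Z>.0615)&(X<.54)); print('lip',rect(W,lip),np.median(Z[lip]))
    led=big(b&(Z>.046)&(Z<.0525)); print('ledge',rect(W,led),np.median(Z[led]))
    fin=big(b&(Z>.070)); print('fin',rect(W,fin),Z[fin].max(),W[fin].mean(0))
E
```

```text
top
cover R (array([ 488.7, -207.3]), array([ 90.1, 104.3]), 65.9, 1134) rib (array([ 495. , -206.2]), array([49.8, 10.3]), 67.0, 101) z 0.006146110473098432 0.04724202755096929
cover L (array([520.2, -55. ]), array([ 80.7, 124.3]), 5.3, 1055) rib (array([524.3, -49.5]), array([48.6,  9.9]), 12.8, 88) z 0.005971559647495184 0.045709165796520734
case (array([583.4, 187.6]), array([121.4, 174.3]), 85.4, 2197)
lip (array([508.8, 193.5]), array([120.4,  24.5]), 84.9, 493) 0.06567437803096854
ledge (array([575.4, 190.6]), array([ 90.8, 104.5]), 85.8, 856) 0.04943248299654723
fin (array([650.9, 164.1]), array([12.2, 35.4]), 8.3, 81) 0.0871750416123771 [0.6505173  0.16404886 0.08055513]
side
cover R (array([ 490.9, -198.3]), array([ 82.4, 105.2]), 68.7, 300) rib (array([ 494.6, -203.8]), array([50.2, 12.9]), 65.0, 44) z 0.005974844336907925 0.04226536222040489
cover L (array([522. , -43.7]), array([ 73.5, 110.8]), 11.2, 385) rib (array([524.8, -43.2]), array([47.2, 18.2]), 13.1, 63) z 0.006502198802902481 0.04328326056159082
case (array([583.1, 190.6]), array([126.5, 175.2]), 85.4, 1260)
lip (array([509.1, 196.5]), array([121.4,  25.1]), 85.0, 275) 0.06488326845880321
ledge (array([577. , 183.8]), array([ 95.2, 101.8]), 88.2, 430) 0.04879675827320523
fin (array([651.8, 167.9]), array([10.3, 41.3]), 13.3, 48) 0.08425096906780405 [0.65041836 0.1707971  0.07933884]
```

```bash
cat >> h.py <<'E'
from scipy.spatial.transform import Rotation as Ro
def delta(pos,jaw_deg,tilt=0.):
    """shift (cm) and rotvec in current tool axes to reach TCP pos, tool down with jaws at jaw_deg, then tilt about tool x"""
    s=status.observe(); R=Ro.from_euler('xyz',s['tool_rot'])
    T=Ro.from_euler('xyz',[-np.pi/2,0,np.radians(jaw_deg-90)])*Ro.from_rotvec([tilt,0,0])
    d=R.inv().apply(np.array(pos)-s['tool_pos'])*100; r=(R.inv()*T).as_rotvec()
    print('delta',np.round(d,2),np.round(r,3),'| tcp',np.round(s['tool_pos'],4),'F',np.round(s['contact_force'],1),'open',round(s['opening']*1e3,1),'t',s['time'])
E
python3 - <<'E'
from h import *
delta([.495,-.205,.12],-23.)
E
```

```text
delta [-41.77   8.45 -18.91] [ 0.001 -0.886 -0.001] | tcp [ 0.147  -0.5036  0.2041] F [-0.4  0.7 -0.3] open 91.8 t 0.1
```

```bash
python3 -m pendant '[[[-5,0,-2,0,-0.1,0,5],[-9,1,-4,0,-0.2,0,5],[-13,2,-6,0,-0.3,0,5],[-17,3,-8,0,-0.4,0,5],[-21,4,-10,0,-0.5,0,5],[-25,5,-12,0,-0.6,0,5],[-29,6,-14,0,-0.7,0,5],[-33,7,-15.5,0,-0.8,0,5],[-37,8,-17,0,-0.886,0,5],[-41.8,8.4,-18.9,0,-0.886,0,5],[-41.8,8.4,-18.9,0,-0.886,0,5],[-41.8,8.4,-18.9,0,-0.886,0,5],[-41.8,8.4,-18.9,0,-0.886,0,5]]]'
python3 - <<'E'
from h import *
delta([.495,-.205,.010],-23.)
t=shot('top'); save(t['image'],'top2.png'); s=shot('side')
u,v=map(int,proj(s,[.495,-.205,.04])); print(u,v)
c=cv2.resize(s['image'][v-60:v+40,u-60:u+60],None,fx=4,fy=4,interpolation=cv2.INTER_CUBIC)
save(np.hstack([c[:400,:400],t['image']]) if 0 else cv2.resize(np.hstack([cv2.resize(c,(480,400)),t['image'][:,320:640]]),None,fx=1,fy=1),'chk2.png')
E
```

```text
time: 1.4
tool_pos: [0.4946, -0.2059, 0.1205]
tool_rot: [-1.572, -0.0, -1.972]
contact_force: [-0.2, 0.2, 0.6]
opening: 0.0501
delta [-1.000e-01  1.105e+01  1.000e-02] [0.001 0.    0.   ] | tcp [ 0.4946 -0.2059  0.1205] F [-0.2  0.2  0.6] open 50.1 t 1.4
329 174
```

View pics/chk2.png

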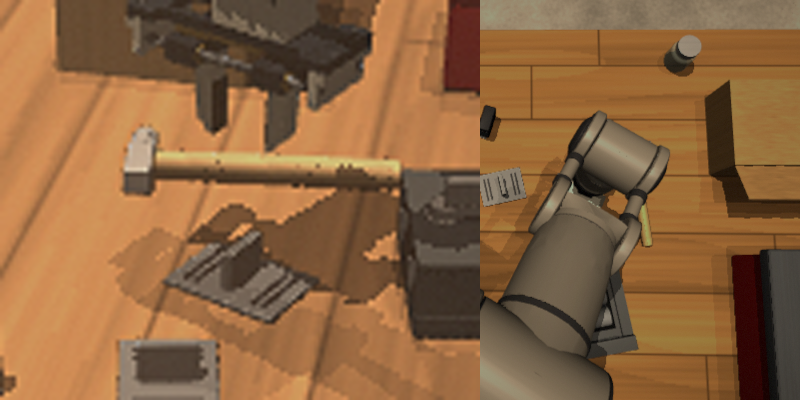

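The jaws are above the rib, and the area the arm had been hiding holds no further cover. I'll descend and grip.

```bash
python3 -m pendant '[[[0,4,0,0,0,0,5],[-0.1,7,0,0,0,0,5],[-0.1,9.5,0,0,0,0,5],[-0.1,11,0,0,0,0,5],[-0.1,11,0,0,0,0,5],[-0.1,11,0,0,0,0,0],[-0.1,11,0,0,0,0,0],[-0.1,11,0,0,0,0,0],[-0.1,11,0,0,0,0,0],[-0.1,11,0,0,0,0,0],[-0.1,11,0,0,0,0,0],[-0.1,11,0,0,0,0,0]]]' 30; python3 -m pendant '[[[0,-3,0,0,0,0,0],[0,-7,0,0,0,0,0],[0,-11,0,0,0,0,0],[0,-15,0,0,0,0,0],[0,-15,0,0,0,0,0]]]'
python3 - <<'E'
from h import *
th=-4.6; R=Ro.from_euler('z',th,degrees=True)
delta([.568,.190,.24],th)
print(status.observe()['tool_rot'])
for n in('top','side'):
    t=shot(n); W=world(t); Z=W[...,2]; 
    b=(t['range_z']>.1)&(Z<.2)&(np.hypot(W[...,0]-.583,W[...,1]-.188)<.12)
    rim=big(b&(Z>.05)&(Z<.068)); print(n,'case',rect(W,rim))
    lip=big(b&(Z>.0615)&(W[...,0]<.54)); print('lip',rect(W,lip),np.median(Z[lip]))
t=load('side'); u,v=map(int,proj(t,status.observe()['tool_pos']));print(u,v)
save(cv2.resize(t['image'][v-60:v+60,u-80:u+80],None,fx=4,fy=4),'held.png')
E
```

```text
time: 2.7
tool_pos: [0.496, -0.2047, 0.011]
tool_rot: [-1.57, -0.0, -1.972]
contact_force: [-0.3, -0.9, 2.8]
opening: 0.0096
time: 3.2
tool_pos: [0.4984, -0.206, 0.166]
tool_rot: [-1.561, -0.001, -1.972]
contact_force: [0.4, 0.0, -2.2]
opening: 0.0101
delta [-39.17  -7.54  -8.97] [-0.01  -0.321  0.003] | tcp [ 0.4984 -0.206   0.166 ] F [ 0.4  0.  -2.2] open 10.1 t 3.2
[-1.56059252e+00 -1.37663347e-03 -1.97163567e+00]
top case (array([583.3, 187.5]), array([121.2, 173.6]), 85.2, 2225)
lip (array([509.2, 193.3]), array([120.3,  24.6]), 85.0, 486) 0.06556170809627215
side case (array([583.1, 189.9]), array([126.5, 175. ]), 85.9, 1293)
lip (array([509.4, 196.5]), array([121.8,  24.6]), 85.4, 275) 0.0647433102524998
329 142
```

View pics/held.png

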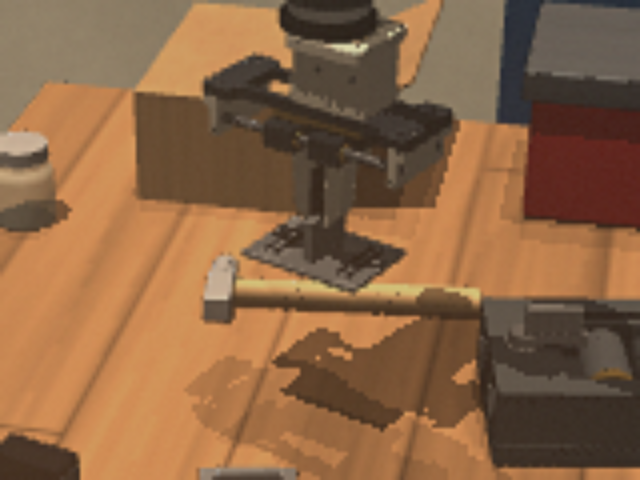

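The cover is held squarely by its rib in the side crop, at (330,250), with the jaws at 10 mm. Now I'll carry it over the box and tilt it.

```bash
python3 - <<'E'
from h import *
delta([.5786,.190,.150],-4.8)
delta([.5786,.190,.150],-4.8,.27)
E
```

```text
delta [-39.56   1.07  -7.77] [-0.001 -0.317  0.   ] | tcp [ 0.4957 -0.2045  0.1608] F [-0.8 -0.1 -2.6] open 9.5 t 3.3
delta [-39.56   1.07  -7.77] [ 0.267 -0.315  0.043] | tcp [ 0.4957 -0.2045  0.1608] F [-0.8 -0.1 -2.6] open 9.5 t 3.3
```

```bash
python3 -m pendant '[[[-3,0,-0.5,0.02,-0.03,0,0],[-7,0,-1.3,0.05,-0.06,0.01,0],[-11,0,-2.1,0.08,-0.09,0.01,0],[-15,0,-3,0.11,-0.12,0.02,0],[-19,0,-3.8,0.14,-0.15,0.02,0],[-23,0,-4.6,0.17,-0.18,0.03,0],[-27,0,-5.4,0.2,-0.21,0.03,0],[-31,0.3,-6.2,0.22,-0.24,0.04,0],[-35,0.6,-7,0.24,-0.28,0.04,0],[-38,1,-7.5,0.267,-0.315,0.043,0],[-39.56,1.07,-7.77,0.267,-0.315,0.043,0],[-39.56,1.07,-7.77,0.267,-0.315,0.043,0],[-39.56,1.07,-7.77,0.267,-0.315,0.043,0],[-39.56,1.07,-7.77,0.267,-0.315,0.043,0]]]' 40
python3 - <<'E'
from h import *
delta([.5786,.190,.0803],-4.8,.27)
t=shot('side')
save(cv2.resize(t['image'][160:290,200:350],None,fx=4,fy=4,interpolation=cv2.INTER_CUBIC),'tilt.png')
# plate points in case frame
for n in('side','top'):
    t=load('side') if n=='side' else shot('top'); W=world(t); o=np.array([.568,.190,0]); L=(W-o)@Ro.from_euler('z',-4.8,degrees=True).as_matrix()*1000
    b=(t['range_z']>.1)&(abs(L[...,0])<75)&(abs(L[...,1])<60)&(L[...,2]>105)&(L[...,2]<175)
    p=L[b]; pl=p[abs(p[:,2]-140-.277*(p[:,0]-10))<8]
    print(n,len(p),len(pl),pl.min(0) if len(pl) else '',pl.max(0) if len(pl) else '')
E
```

```text
time: 4.7
tool_pos: [0.578, 0.1888, 0.1488]
tool_rot: [-1.304, -0.001, -1.656]
contact_force: [0.7, 0.9, -1.8]
opening: 0.0096
delta [-0.12  6.62 -1.76] [ 0.003 -0.001  0.001] | tcp [0.578  0.1888 0.1488] F [ 0.7  0.9 -1.8] open 9.6 t 4.7
side 859 797 [-41.55495089 -40.21801153 121.78561004] [ 65.94771719  42.73819142 159.15910865]
top 716 700 [-40.88066625 -42.71533003 125.94185965] [ 65.42981126  34.77725793 161.56331089]
```

View pics/tilt.png

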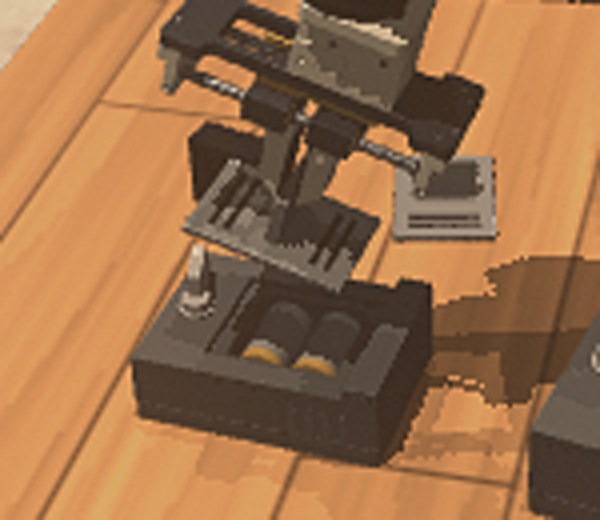

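The cover sits tilted with its robot-side end low, at (340,285) in the crop. Its edges measure x −41..66 and y about ±41 in the box frame, as planned. Now I'll lower it.

```bash
python3 -m pendant '[[[-0.1,2.2,-0.6,0,0,0,0],[-0.1,4.4,-1.2,0,0,0,0],[-0.1,5.6,-1.5,0,0,0,0],[-0.12,6.6,-1.76,0,0,0,0],[-0.12,6.6,-1.76,0,0,0,0],[-0.12,6.6,-1.76,0,0,0,0]]]'
python3 - <<'E'
from h import *
delta([.5641,.1912,.0763],-4.8,.27)
t=shot('side')
save(cv2.resize(t['image'][180:280,210:330],None,fx=5,fy=5,interpolation=cv2.INTER_CUBIC),'low.png')
E
```

```text
time: 5.4
tool_pos: [0.5799, 0.1911, 0.0823]
tool_rot: [-1.301, 0.001, -1.655]
contact_force: [-0.9, -0.5, -2.0]
opening: 0.0095
delta [ 0.12  0.16 -1.68] [-0.    -0.001 -0.   ] | tcp [0.5799 0.1911 0.0823] F [-0.9 -0.5 -2. ] open 9.5 t 5.4
```

View pics/low.png

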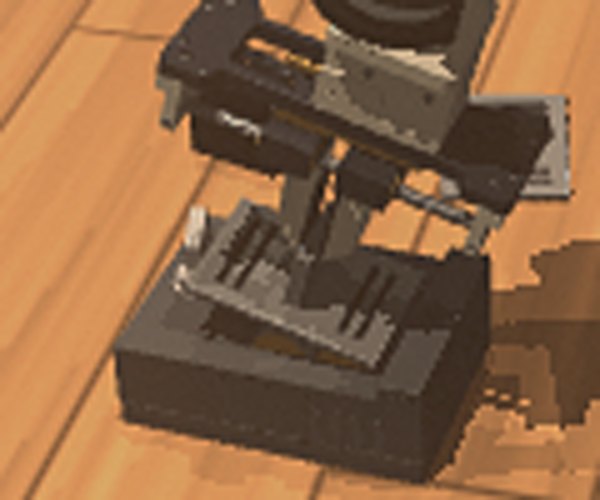

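The low end is inside the recess just ahead of the lip, at (380,355). I'll slide it in under the lip.

```bash
python3 -m pendant '[[[0.05,0.05,-0.4,0,0,0,0],[0.1,0.1,-0.8,0,0,0,0],[0.1,0.1,-1.2,0,0,0,0],[0.1,0.1,-1.6,0,0,0,0],[0.1,0.1,-1.6,0,0,0,0],[0.1,0.1,-1.6,0,0,0,0]]]'
python3 - <<'E'
from h import *
for a in(.18,.09,0.):
    x=-54.5+55*np.cos(a)-11*np.sin(a); z=51+55*np.sin(a)+11*np.cos(a)
    delta([.5685+x*.9965e-3,.1908-x*.0837e-3,z/1000],-4.8,a)
E
```

```text
time: 6.05
tool_pos: [0.5642, 0.1915, 0.0766]
tool_rot: [-1.301, 0.0, -1.655]
contact_force: [-0.6, 0.1, -1.8]
opening: 0.0093
delta [0.03 0.53 0.06] [-0.09 -0.   -0.  ] | tcp [0.5642 0.1915 0.0766] F [-0.6  0.1 -1.8] open 9.3 t 6.05
delta [0.03 1.03 0.09] [-0.18 -0.   -0.  ] | tcp [0.5642 0.1915 0.0766] F [-0.6  0.1 -1.8] open 9.3 t 6.05
delta [0.03 1.53 0.08] [-0.27 -0.   -0.  ] | tcp [0.5642 0.1915 0.0766] F [-0.6  0.1 -1.8] open 9.3 t 6.05
```

It slid in without contact. Now I'll level it.

```bash
python3 -m pendant '[[[0.03,0.27,0.03,-0.045,0,0,0],[0.03,0.53,0.06,-0.09,0,0,0],[0.03,0.78,0.08,-0.135,0,0,0],[0.03,1.03,0.09,-0.18,0,0,0],[0.03,1.28,0.09,-0.225,0,0,0],[0.03,1.4,0.08,-0.25,0,0,0],[0.03,1.53,0.08,-0.27,0,0,0],[0.03,1.53,0.08,-0.27,0,0,0],[0.03,1.53,0.08,-0.27,0,0,0]]]'
python3 - <<'E'
from h import *
delta([.5685,.1908,.061],-4.8)
t=shot('side')
save(cv2.resize(t['image'][180:280,210:330],None,fx=5,fy=5,interpolation=cv2.INTER_CUBIC),'level.png')
E
```

```text
time: 6.95
tool_pos: [0.5689, 0.1907, 0.0618]
tool_rot: [-1.571, 0.0, -1.655]
contact_force: [-0.4, 0.2, -1.9]
opening: 0.0092
delta [-0.01  0.08 -0.04] [ 0. -0. -0.] | tcp [0.5689 0.1907 0.0618] F [-0.4  0.2 -1.9] open 9.2 t 6.95
```

View pics/level.png

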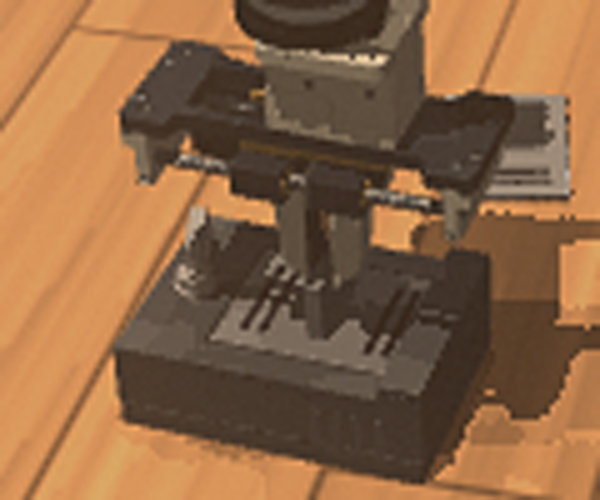

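The cover is level in the recess at (300,330), with no contact yet. I'll lower it the last millimetre or two and watch the force.

```bash
python3 -m pendant '[[[0,0.06,-0.03,0,0,0,0],[0,0.12,-0.03,0,0,0,0],[0,0.18,-0.03,0,0,0,0],[0,0.18,-0.03,0,0,0,0],[0,0.18,-0.03,0,0,0,0]]]'
```

```text
time: 7.5
tool_pos: [0.5685, 0.1908, 0.0611]
tool_rot: [-1.571, 0.0, -1.655]
contact_force: [-2.6, -0.1, 4.9]
opening: 0.0094
```

Contact came at TCP z 61.1 mm, which puts the underside at about 50 mm, so the cover is seated. I'll release and rise.

```bash
python3 -m pendant '[[[0,0.05,0,0,0,0,0],[0,0.05,0,0,0,0,0],[0,0,0,0,0,0,2.4],[0,0,0,0,0,0,2.4],[0,0,0,0,0,0,2.4],[0,0,0,0,0,0,2.4],[0,-2,0,0,0,0,2.4],[0,-5,0,0,0,0,2.4],[0,-10,0,0,0,0,2.4],[0,-10,0,0,0,0,2.4],[0,-10,-4,0,0,0,2.4],[0,-10,-9,0,0,0,2.4],[0,-10,-14,0,0,0,2.4],[0,-10,-18,0,0,0,2.4],[0,-10,-18,0,0,0,2.4]]]'
python3 - <<'E'
from h import *
for n in('side','top'):
    t=shot(n); W=world(t); Z=W[...,2]; o=np.array([.5678,.1888 if n=='top' else .1911,0]); L=(W-o)@Ro.from_euler('z',-4.8,degrees=True).as_matrix()*1000
    b=(t['range_z']>.1)&(Z<.1)
    lx,ly,lz=np.moveaxis(L,-1,0)
    pl=b&(lx>-44)&(lx<50)&(abs(ly)<36)&(lz<60)&(abs(lx)>12)
    if pl.sum()>50:
        p=L[pl]; A=np.c_[p[:,:2],np.ones(len(p))]; print(n,'plane',np.round(np.linalg.lstsq(A,p[:,2],rcond=None)[0],4),pl.sum())
    rib=b&(abs(lx)<15)&(abs(ly)<30)&(lz>75); 
    if rib.sum()>5: print('rib',rect(L/1000,rib),L[rib].mean(0))
    fin=b&(lx>60)&(lz>71); 
    if fin.sum()>3: print('fin',rect(L/1000,fin),L[fin].mean(0),'n',fin.sum())
u,v=map(int,proj(t,[.583,.188,.06]))
save(cv2.resize(t['image'][v-60:v+60,u-60:u+60],None,fx=5,fy=5,interpolation=cv2.INTER_CUBIC),'placed.png')
E
```

```text
time: 9.0
tool_pos: [0.3844, 0.2058, 0.1599]
tool_rot: [-1.575, -0.001, -1.653]
contact_force: [0.9, 0.2, 0.2]
opening: 0.0239
side plane [3.00000e-04 3.90000e-03 5.45236e+01] 404
rib (array([0.6, 1. ]), array([12.5, 51.8]), 0.5, 87) [-1.15676825  4.9467155  86.21511589]
fin (array([ 911.5, -764.8]), array([1698.8, 2599.6]), 1.5, 2376) [ 1027.06612843 -1444.38313631    85.17417103] n 2376
top plane [4.20000e-03 5.80000e-03 5.52547e+01] 820
rib (array([-0.3, -0.5]), array([49.3, 10.5]), 89.3, 115) [-0.99257813 -1.70717246 89.30976545]
fin (array([ 218.7, -118. ]), array([ 317.1, 1280.5]), 0.0, 1429) [ 202.49156527 -395.65799514   85.06046206] n 1429
```

View pics/placed.png

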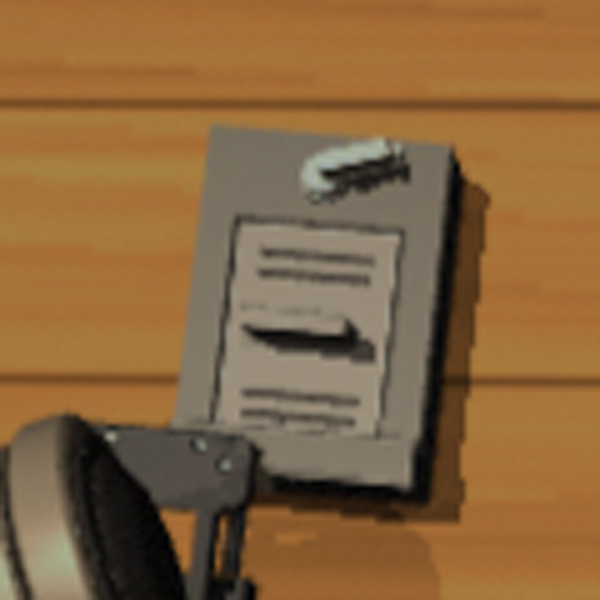

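The cover is home: plane at 55 mm, slope under 0.006, rib within 1 mm of centre. In the crop the latch at (355,165) still points sideways, about 1.82 rad. I'll straddle the fin loosely and carry it round an arc about the pivot.

```bash
python3 - <<'E'
from h import *
print(np.round(status.observe()['qpos'],2))
delta([.6522,.1566,.160],9.2)
E
```

```text
[0.31 0.23 1.81 0.   1.1  0.39]
delta [ 2.75  0.09 26.59] [-0.001 -0.244 -0.001] | tcp [0.3895 0.2061 0.1607] F [ 0.4 -0.9 -0.3] open 23.7 t 9.1
```

```bash
python3 -m pendant '[[[0.5,0,4.5,0,-0.08,0,2],[1,0,9,0,-0.16,0,2],[1.5,0,13.5,0,-0.244,0,2],[2,0,18,0,-0.244,0,2],[2.5,0,22.5,0,-0.244,0,2],[2.75,0.1,26.6,0,-0.244,0,2],[2.75,0.1,26.6,0,-0.244,0,2],[2.75,0.1,26.6,0,-0.244,0,2],[2.75,0.1,26.6,0,-0.244,0,2]]]'
python3 - <<'E'
from h import *
delta([.6522,.1566,.069],9.2)
E
```

```text
time: 10.0
tool_pos: [0.6518, 0.156, 0.1586]
tool_rot: [-1.572, 0.001, -1.411]
contact_force: [0.7, -0.6, 0.4]
opening: 0.0202
delta [-0.05  8.96  0.06] [ 0.001 -0.001 -0.001] | tcp [0.6518 0.156  0.1586] F [ 0.7 -0.6  0.4] open 20.2 t 10.0
```

```bash
python3 -m pendant '[[[0,3.5,0.05,0,0,0,2],[-0.05,6.5,0.05,0,0,0,2],[-0.05,7.4,0.05,0,0,0,2],[-0.05,7.9,0.05,0,0,0,2],[-0.05,8.3,0.05,0,0,0,2],[-0.05,8.3,0.05,0,0,0,2]]]' 8
python3 - <<'E'
from h import *
delta([.6522,.1566,.069],9.2)
t=shot('side'); u,v=map(int,proj(t,[.65,.165,.07])); save(cv2.resize(t['image'][v-45:v+45,u-60:u+60],None,fx=6,fy=6,interpolation=cv2.INTER_CUBIC),'fin.png')
E
```

```text
time: 10.6
tool_pos: [0.653, 0.1568, 0.0772]
tool_rot: [-1.57, 0.0, -1.411]
contact_force: [-0.7, 0.2, 0.7]
opening: 0.0199
delta [ 0.01  0.82 -0.08] [-0.001 -0.    -0.   ] | tcp [0.653  0.1568 0.0772] F [-0.7  0.2  0.7] open 19.9 t 10.6
```

View pics/fin.png

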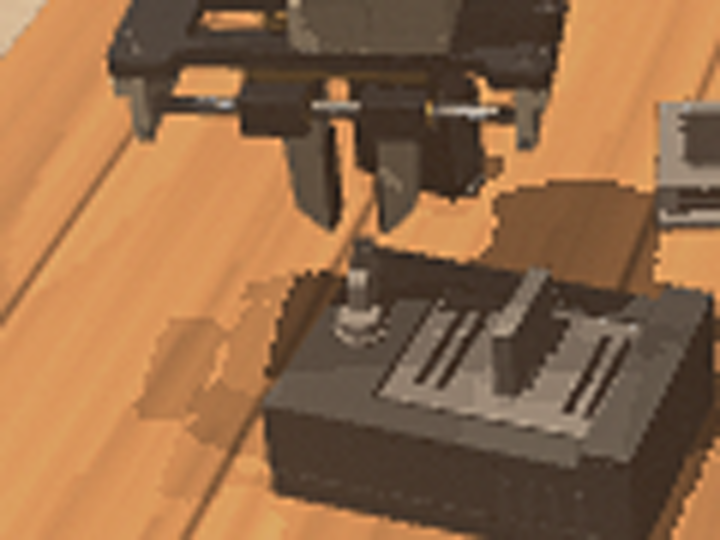

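The fin at (360,250) lies between the fingertips at (335,230) and (385,230) laterally, but the tips look higher than expected. I'll check with the range data.

```bash
python3 - <<'E'
from h import *
t=load('side'); W=world(t); u,v=map(int,proj(t,[.65,.165,.07]))
print(np.round(status.observe()['tool_pos'],4), u,v)
for (a,b) in((335,225),(333,210),(320,180),(385,225),(390,205),(362,245),(364,255),(358,275),(360,315)):
    uu=u-60+a//6; vv=v-45+b//6; print((a,b),np.round(W[vv,uu],3))
print(proj(t,status.observe()['tool_pos'])[0]-u+60, (proj(t,status.observe()['tool_pos'])[1]-v+45)*6)
E
```

```text
[0.6531 0.1568 0.0774] 249 227
(335, 225) [0.663 0.168 0.1  ]
(333, 210) [0.662 0.169 0.108]
(320, 180) [0.665 0.174 0.128]
(385, 225) [0.638 0.166 0.103]
(390, 205) [0.634 0.168 0.115]
(362, 245) [0.656 0.154 0.081]
(364, 255) [0.653 0.162 0.08 ]
(358, 275) [0.651 0.175 0.08 ]
(360, 315) [0.645 0.188 0.066]
60.63419967956929 249.7163987043881
```

The range data shows the visible finger bodies ending about 20 mm above the TCP, which disagrees with the stated geometry. I'll test it: go to TCP z 69 mm and close gently to see whether the jaws stop on the 10 mm fin.

```bash
python3 -m pendant '[[[0,0.4,-0.08,0,0,0,2],[0,0.8,-0.08,0,0,0,2],[0,0.8,-0.08,0,0,0,0.7],[0,0.8,-0.08,0,0,0,0.7],[0,0.8,-0.08,0,0,0,0.7],[0,0.8,-0.08,0,0,0,0.7]]]' 8
```

```text
time: 11.25
tool_pos: [0.6518, 0.1565, 0.0682]
tool_rot: [-1.571, 0.0, -1.411]
contact_force: [-0.6, 0.1, -0.6]
opening: 0.007
```

The jaws closed to 7 mm without meeting the fin, so the finger ends really do sit about 20 mm above the reported TCP. I'll reopen, go about 15 mm lower while watching the force, and test again.

```bash
python3 -m pendant '[[[0,0,0,0,0,0,2.2],[0,0,0,0,0,0,2.2],[0,0,0,0,0,0,2.2],[0,0.4,0,0,0,0,2.2],[0,0.8,0,0,0,0,2.2],[0,1.2,0,0,0,0,2.2],[0,1.5,0,0,0,0,2.2],[0,1.5,0,0,0,0,2.2]]]' 8; python3 -m pendant '[[[0,0,0,0,0,0,0.7],[0,0,0,0,0,0,0.7],[0,0,0,0,0,0,0.7],[0,0,0,0,0,0,0.7],[0,0,0,0,0,0,0.7]]]' 8
python3 - <<'E'
from h import *
t=shot('side'); W=world(t); p=W[(t['range_z']>.1)&(abs(W[...,0]-.652)<.03)&(abs(W[...,1]-.168)<.012)&(W[...,2]>.07)&(W[...,2]<.12)]
for x in np.arange(.622,.682,.006): 
    q=p[abs(p[:,0]-x)<.003]; print(round(x,3),len(q),q[:,2].min().round(3) if len(q) else '')
E
```

```text
time: 12.05
tool_pos: [0.6512, 0.1565, 0.0522]
tool_rot: [-1.573, 0.0, -1.411]
contact_force: [0.4, 0.3, 0.5]
opening: 0.022
time: 12.55
tool_pos: [0.6522, 0.1564, 0.0533]
tool_rot: [-1.57, 0.0, -1.411]
contact_force: [2.0, -1.0, -0.9]
opening: 0.0099
0.622 0 
0.628 19 0.087
0.634 21 0.086
0.64 29 0.078
0.646 20 0.072
0.652 12 0.078
0.658 42 0.078
0.664 24 0.079
0.67 23 0.083
0.676 2 0.104
0.682 0
```

It now stops at 9.9 mm, so the fin is pinched. I'll carry it round the arc.

```bash
python3 -m pendant '[[[-0.01,0,-0.27,0,0.1,0,0.7],[-0.05,0,-0.54,0,0.2,0,0.7],[-0.12,0,-0.8,0,0.3,0,0.7],[-0.21,0,-1.05,0,0.4,0,0.7],[-0.33,0,-1.29,0,0.5,0,0.7],[-0.47,0,-1.52,0,0.6,0,0.7],[-0.63,0,-1.74,0,0.7,0,0.7],[-0.82,0,-1.94,0,0.8,0,0.7],[-1.02,0,-2.11,0,0.9,0,0.7],[-1.24,0,-2.27,0,1.0,0,0.7],[-1.47,0,-2.41,0,1.1,0,0.7],[-1.72,0,-2.52,0,1.2,0,0.7],[-1.98,0,-2.6,0,1.3,0,0.7],[-2.24,0,-2.66,0,1.4,0,0.7],[-2.51,0,-2.69,0,1.5,0,0.7],[-2.51,0,-2.69,0,1.5,0,0.7]]]' 8
python3 - <<'E'
from h import *
o=np.array([.6479,.1833]); d=Ro.from_euler('z',-4.8,degrees=True).as_matrix()[:2,:2]@[-.027,0]; 
delta([*(o+d),.0535],-94.8)
delta([*(o+d),.0535],-97)
E
```

```text
time: 14.2
tool_pos: [0.6217, 0.177, 0.0533]
tool_rot: [-1.571, 0.001, -2.912]
contact_force: [3.9, -1.0, -0.4]
opening: 0.0099
delta [-0.13 -0.02 -0.85] [ 0.     0.314 -0.001] | tcp [0.6217 0.177  0.0533] F [ 3.9 -1.  -0.4] open 9.9 t 14.2
delta [-0.13 -0.02 -0.85] [ 0.     0.352 -0.001] | tcp [0.6217 0.177  0.0533] F [ 3.9 -1.  -0.4] open 9.9 t 14.2
```

```bash
python3 -m pendant '[[[0,0,-0.26,0,0.1,0,0.7],[-0.04,0,-0.54,0,0.2,0,0.7],[-0.1,0,-0.75,0,0.27,0,0.7],[-0.13,0,-0.85,0,0.314,0,0.7],[-0.15,0,-0.92,0,0.33,0,0.7],[-0.15,0,-0.92,0,0.33,0,0.7]]]' 8
```

```text
time: 14.8
tool_pos: [0.6212, 0.185, 0.0533]
tool_rot: [-1.569, 0.001, 3.045]
contact_force: [4.7, -4.9, -1.3]
opening: 0.0098
```

The yaw is at the closed direction and a reaction force has appeared, consistent with the end stop. I'll release, rise and check.

```bash
python3 -m pendant '[[[0,0,0,0,0,0,2.4],[0,0,0,0,0,0,2.4],[0,0,0,0,0,0,2.4],[0,0,0,0,0,0,2.4],[0,-3,0,0,0,0,2.4],[0,-7,0,0,0,0,2.4],[0,-11,0,0,0,0,2.4],[0,-13,0,0,0,0,2.4],[5,-13,0,0,0,0,2.4],[10,-13,0,0,0,0,2.4],[15,-13,0,0,0,0,2.4],[20,-13,0,0,0,0,2.4],[24,-13,0,0,0,0,2.4],[24,-13,0,0,0,0,2.4]]]' 8
python3 - <<'E'
from h import *
for n in('side','top'):
    t=shot(n); W=world(t); o=np.array([.5678,.1888 if n=='top' else .1911,0]); L=(W-o)@Ro.from_euler('z',-4.8,degrees=True).as_matrix()*1000
    lx,ly,lz=np.moveaxis(L,-1,0); b=(t['range_z']>.1)&(lz<110)&(abs(ly)<60)
    pl=b&(lx>-44)&(lx<35)&(abs(ly)<36)&(lz<60)&(abs(lx)>12); p=L[pl]
    print(n,'plane',np.round(np.linalg.lstsq(np.c_[p[:,:2],np.ones(len(p))],p[:,2],rcond=None)[0],4),pl.sum())
    rib=b&(abs(lx)<15)&(abs(ly)<30)&(lz>75); print('rib',rect(L/1000,rib))
    fin=b&(lx>30)&(lx<110)&(lz>70); print('fin',rect(L/1000,fin),L[fin].mean(0))
u,v=map(int,proj(t,[.583,.188,.06]))
save(cv2.resize(t['image'][v-60:v+60,u-60:u+60],None,fx=5,fy=5,interpolation=cv2.INTER_CUBIC),'final.png')
E
```

```text
time: 16.2
tool_pos: [0.3767, 0.2103, 0.1834]
tool_rot: [-1.57, -0.004, 3.045]
contact_force: [-0.4, -0.8, -0.1]
opening: 0.0239
side plane [-2.50000e-03 -6.90000e-03  5.45535e+01] 305
rib (array([0.2, 3. ]), array([12.2, 50.2]), 1.8, 91)
fin (array([61.3,  0.2]), array([37.3, 17.2]), 7.0, 69) [61.16766787  3.13536403 78.01538617]
top plane [4.60000e-03 4.80000e-03 5.53215e+01] 639
rib (array([ 0.1, -0.4]), array([49.6, 10.5]), 89.9, 115)
fin (array([61.3, -0. ]), array([11.5, 35.6]), 90.0, 77) [60.97794833 -0.85212403 80.38976341]
```

View pics/final.png

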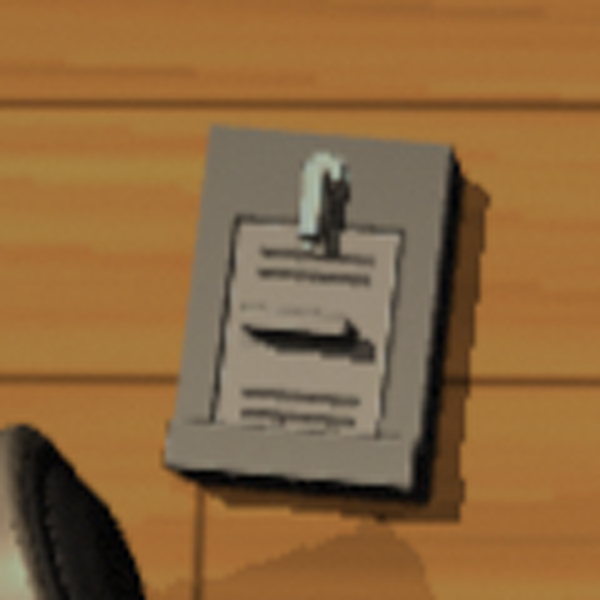

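The latch at (322,200) points straight over the cover, with the fin at 0° ± 1° in the box frame. The cover is flush and centred, and the arm is clear. Handing in.

```bash
python3 -c "
from cell import robot; print(robot.hand_in())"
```

```text
the job is handed in; nothing more can be done
None
```

The right-most cover is back on the smallest battery box and the latch is closed over it. I handed the job in at about 16 s, with no verdict reported. I gripped the cover by its rib, tilted it 0.27 rad, slid one end under the lip and levelled it until light contact at about 5 N. Then I pinched the latch fin, turned it to its stop, let go and backed away.

Last checks:
- **Cover (top camera):** the rib is within 0.5 mm of the recess centre and square to the box. The cover's top is at 55.3 mm (flush is 55), with a slope under 0.007.
- **Latch (top camera):** the fin points within about 1° of straight over the cover.
- **Arm:** clear of everything, with force near zero.

What disagreed or was not checked:
- **Side camera:** it put the rib 3 mm off in y, skewed by about 1.8°, and the fin at 7°. It saw few points and partly hidden shapes, so I trusted the top view. Before the latch was turned, both cameras had put the rib within 1 mm.
- **Finger ends:** they sit about 20 mm above the reported TCP, unlike the description. My first close on the fin therefore missed, and I had to go about 15 mm lower.
- **Bystanders:** the arm never went near the hammer, screwdriver or tape measure, but I did not re-measure them at the end.

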